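# Last drawer front into the drying rack, end stop up one hole

### The arm

A 6-joint arm with a two-finger parallel gripper is mounted at the origin on the work surface. World frame = base frame: x ahead of the robot, y to its left, z up, the work surface at z = 0. Lengths are in m, angles in rad, forces in N, time in s.
With the tool pointing down it reaches from about 0.375 to 0.925 m from the base axis. Payload 5.7 kg.
Tool frame: the origin (TCP) lies on the mounting face of the last link; the fingertips stand 173 mm ahead of it and the grasp point (between the pads) lies 155 mm ahead of it; z points along the fingers, x is the direction in which the jaws open and shut, and the axes are right-handed (so a half turn about z gives the same grasp; the last joint's range is limited). The gripper opens to 85 mm and grips with 20 to 120 N. Pads are 22 mm wide; open, the fingers measure 114 mm over their backs; the gripper's body (76 mm by 85 mm) begins 54 mm behind the grasp point. The pads swing forward as they close: fully open they stand 13 mm farther back than shut.
Start: joints at [1.047, 0.359, 1.51, -0, 1.272, -0.115], TCP at [0.239, 0.551, 0.405] pointing down, gripper open.
Joint ranges: [-2.97, 2.97], [-1.01, 2.36], [0.21, 2.38], [-0.96, 4.11], [0.2, 2.71], [-2.98, 2.98]. Speed limits (rad/s): [2.39, 2.39, 3.14, 3.14, 3.14, 3.14].

### API

Orientations are given as a unit quaternion [w, x, y, z].
In Python, from bench import sense, capture, finish_job, boxes_of, regions_of gives the robot as it stands.
- The arm moves only by the tool play_rows, never from a script. Its argument "increments" is a list of rows, each an object of numbers: "hand": the opening, from 0 (shut) to 1 (fully open); "tx", "ty", "tz": the shift along the tool's x, y, z in mm; "yaw": the turn about the tool's z in degrees. A call has 1 to 5 rows; each row shifts and turns the commanded pose from where the row before left it, along the tool's axes as they then stand; what a row does not reach is not made up. A row lasts 1/12 s, in which the tool goes at most 41.7 mm and 7.16 degrees, less where a joint would pass 70% of its speed; a pose out of reach is approached as far as the arm can. A call is refused whole if a number of a shift passes 41.7 or a number of a turn 7.16, either way. A call with a gripper value outside its range is refused whole. The fingers move at their own pace and stop on an object; "grip_force" is the grip in N (left out, the last holds). Time passes only in rows, so rows that do not move let the fingers close. It gives the time, the measured TCP pose, the force and the opening at its end, in the units of the state.
- sense(): the state, without advancing time (a new reading comes with each control period).
- capture(name): name is "scene" or "top" or "wrist"; returns a dict with "pixels" (480x640x3 uint8, red, green, blue), "K" (3x3 intrinsics, pixels), "T" (4x4, takes a point from camera to world coordinates). Camera axes: x right, y up, looking along -z (the intrinsics and any distortion apply to the point x, -y, -z); pixel columns grow to the right and rows downward; lengths in m; the calibration is good to about 2 mm. A picture is of the moment at which its call begins. There is no depth.
- finish_job(): hands the job in, once; it reports no verdict.
Trained networks look in a picture, given as the dict that the camera call returned (one of the last four; its "shot" number tells which), for a name from the list of things; names that differ only in an ending like _2 or _b are one class to them, and where a whole thing is asked for, a point or a joint stands for the part that bears it (a point fixed in the world has none). Each returns a list of dicts, best first, with "conf" (0 to 1); they miss things now and then, are a little off and sometimes report something else, mostly with a low value. They report only what shows in the picture. A call takes as long as a camera call. They do not tell look-alikes from the thing itself.
- boxes_of(thing, picture): "box" ([left, top, right, bottom] in pixels, round what is visible of it).
- regions_of(thing, picture): "pixels" (480x640 bool, what is visible of it) and "box" ([left, top, right, bottom] in pixels, round what is visible of it).
The state is a dict: "time_s": time; "joints": joint angles; "joint_velocities": joint speeds; "tau": joint torques, N m; "eef_pos": TCP position; "tool_rot": TCP orientation; "ft_force": force on the tool from outside, world axes, zero at the start; "moment": the same for the moment, N m; "width": opening from 0.0 (shut) to 1.0 (fully open).
Only numpy, scipy, OpenCV 4.12 (cv2) and the standard library are available. Lean on these libraries where they do the work, as an engineer would, in place of code of your own. Each camera call takes 0.05 s, during which the arm holds its last target. There are 200 camera calls.

### The job

Take the drawer front that leans on the little easel and stand it on its long edge in the free slot of the drying rack, right down like its neighbours. Then lift the end stop's plunger by its black knob, slide the stop one hole towards the panels and let the pin drop fully home there. Finish still holding the knob, pin home, so that I can tighten the clamp screw; leave the other panels standing and the rest of the bench as it is.

Things in the scene. Friction and masses are not known exactly. Their poses are not given: they have to be found in the camera images.
- front_mid (a point): Centre of the loose drawer front: white-primed panel 12 mm thick (its x), 150 mm long (its y), 100 mm high (its z), about 0.1 kg. At the start it sits with its long edge on the easel's ledge and leans back 25 degrees, its top towards the easel's -x side (towards the robot). The middle 90 mm of its back face and all of its front face are free to grasp.
- easel: Small wooden easel, fixed, foot 150 x 150 mm, origin under it. Two strips bear on the panel's back face from 47 to 65 mm either side of the middle and 70 mm up the panel; between them it is open. The ledge, square to the leaning panel, carries its lower edge.
- free_slot (a point): Centre of the floor of the rack's one free slot, 18 mm above the bench; x across the slot, y along it (the rack's axes). Slots are 15 mm wide and 28 mm deep between two combs of teeth (at y = -45 and 45 mm); the teeth then taper to points 43 mm above the slot floor. A seated panel has its centre 50 mm above this point, its top 118 mm above the bench. Slots are 45 mm apart.
- rack: Wooden drying rack, fixed, origin under the centre of its slotted part (216 mm in x, 200 mm in y); four slots along y at x = -67.5, -22.5, 22.5, 67.5 mm. A fence 68 mm high stands at y = -98 to -84 mm. A square steel tube, its top 56 mm above the bench, runs from y = 84 to 314 mm on x = 0, with 13 mm holes at y = 126, 176, 226, 276 mm.
- stop (a joint): Sliding end stop: sleeve on the tube with a bar 206 mm long in x, 58 to 78 mm above the bench, whose rubber face is 42 mm on the panels' side of the knob's axis. About 0 at the start (pin in the hole at y = 176 mm); grows towards the panels (rack -y); 0.050 m at the next hole, the face then 9 mm from the panels' ends. Pin play 1.5 mm either way; friction 2 to 3 N.
- plunger (a joint): Lift of the lock plunger (m), vertical, moves with the stop: 0 fully home in a hole, 0.016 at its upper end. The round-nosed 10 mm pin reaches 10 mm into the tube, so it clears the holes when lifted over 0.010; resting on the tube between holes it reads 0.010. A spring pulls it down with about 6 N at home and 12 N at the top.
- knob (a point): Centre of the plunger's black mushroom knob: round, vertical axis, 30 mm across between 7 mm below and 7 mm above this point, top face 11 mm above it, slimmer neck below; 101 mm above the bench when the pin is home. Moves with stop and plunger.
- front_a_mid (a point): Centre of a panel like the loose one, already standing in one of the slots (same size and axes)
- front_b_mid (a point): Centre of a second panel standing in the rack, as front_a
- front_c_mid (a point): Centre of a third panel standing in the rack, as front_a
- sanding_block: Bystander: cork sanding block lying on the bench, 100 x 60 x 35 mm, origin at the centre of its underside
- tape_measure: Bystander: tape measure, 70 x 36 x 62 mm, origin at the centre of its underside
- screwdriver: Bystander: screwdriver lying on the bench along its x, about 200 mm long
- glue: Bystander: white glue bottle, 60 mm across, 170 mm high, origin at the centre of its underside
- wax_tin: Bystander: round tin, 84 mm across, 55 mm high, origin at the centre of its underside
There are look-alikes about, which are no part of the job. What is shaped like the part that bears front_mid but red is not meant. What is shaped like the part that bears front_c_mid but orange is not meant.

How it is judged:
On the way, in this order (a step that is already met when the one before it is completed fails the run):
1. the loose drawer front stands fully down in the free slot and is let go (x of front_mid in the frame of free_slot between -0.01 and 0.01 m and y of front_mid in the frame of free_slot between -0.06 and 0.06 m and z of front_mid in the frame of free_slot between 0.045 and 0.055 m and angle between the z axis of front_mid and the z axis of free_slot, either way round below 0.15 rad and angle between the y axis of front_mid and the y axis of free_slot, either way round below 0.1 rad and contact force between the fingers and front below 0.2 N), for 0.2 s.
2. the plunger is lifted out of its hole (value of joint plunger above 0.0085 m and x of front_mid in the frame of free_slot between -0.01 and 0.01 m and y of front_mid in the frame of free_slot between -0.06 and 0.06 m and z of front_mid in the frame of free_slot between 0.045 and 0.055 m and angle between the z axis of front_mid and the z axis of free_slot, either way round below 0.15 rad and angle between the y axis of front_mid and the y axis of free_slot, either way round below 0.1 rad), for 0.1 s.
3. the stop is at the next hole, pin fully home, knob held (value of joint stop between 0.046 and 0.054 m and value of joint plunger below 0.0025 m and contact force between the fingers and plunger above 3 N), for 0.2 s.
At the end, for the whole second after the job is handed in: Drawer front released in the free slot: centre within 10 mm across, 30 mm along, 5 mm in height; upright within 0.15 rad. Stop at the next hole (within 4 mm), pin home (lift under 2.5 mm), fingers on the knob with over 3 N throughout. The other panels upright within 0.15 rad (all of step 3 and x of front_mid in the frame of free_slot between -0.01 and 0.01 m and y of front_mid in the frame of free_slot between -0.03 and 0.03 m and z of front_mid in the frame of free_slot between 0.045 and 0.055 m and angle between the z axis of front_mid and the z axis of free_slot, either way round below 0.15 rad and angle between the y axis of front_mid and the y axis of free_slot, either way round below 0.1 rad and contact force between the fingers and front below 0.2 N and angle between the z axis of each of front_a_mid, front_b_mid, front_c_mid and the z axis of rack, either way round below 0.15 rad); the arm keeps its last pose, push and grip.
It fails at once if another panel in the rack is shoved more than 25 mm or pulled out (distance of any of front_a_mid, front_b_mid, front_c_mid from where it was at the start of the episode above 0.025 m).
It fails at once if a bystander on the bench is moved more than 30 mm (distance of any of sanding_block, tape_measure, screwdriver, glue, wax_tin from where it was at the start of the episode above 0.03 m).
It also fails if it takes over 54 s, if anything falls off the work surface, if the arm or the gripper's body presses on something with over 40 N, if the wrist force passes 120 N, or if a joint passes its speed limit or range.

## Working session

There is one attempt and no reset: what is moved stays moved. The work goes in short steps, Python scripts to look and compute and a tool call to move; the robot and the scene stay as the last step left them, time stands still between calls to the robot, and variables do not carry over. Pictures are saved under pics/ and viewed, about 8 in all and at most 12, crops included, and the job is handed in when it is done.

Besides the shell and the picture viewer there is one more tool, called after "Request:" as name(argument=value, ...) on one line, values as JSON. play_rows: Moves the arm, as the interface text tells. Its arguments: {"type":"object","properties":{"increments":{"type":"array","items":{"type":"object","properties":{"hand":{"type":"number"},"tx":{"type":"number"},"ty":{"type":"number"},"tz":{"type":"number"},"yaw":{"type":"number"}}}},"grip_force":{"type":"number"}},"required":["increments"]}

```bash
ls; mkdir -p pics
cat > look.py <<'E'
from bench import *
import cv2,numpy as np
def save(c,n): cv2.imwrite('pics/'+n,c['pixels'][:,:,::-1])
E
python3 - <<'E'
from look import *
s=sense();print({k:np.round(v,4).tolist() for k,v in s.items()})
P=[]
for n in("scene","top"):
    c=capture(n);save(c,n+'0.png');print(n,c['K'].tolist(),np.round(c['T'],4).tolist(),[k for k in c])
    for t in("front_mid","easel","rack","stop","knob","sanding_block","tape_measure","screwdriver","glue","wax_tin"):
        print(t,[(np.round(b['box']).tolist(),round(b['conf'],2)) for b in boxes_of(t,c)][:5])
    P.append(c['pixels'])
E
```

```text
pics
{'time_s': 0.0, 'joints': [1.0469, 0.3595, 1.5115, 0.0, 1.2725, -0.1151], 'joint_velocities': [-0.0011, 0.0004, 0.0001, 0.0005, 0.0019, 0.0007], 'tau': [0.0006, -52.7634, -27.8617, -0.0001, 0.0131, -0.0], 'eef_pos': [0.2383, 0.5502, 0.4038], 'tool_rot': [0.0004, 0.8359, 0.5489, -0.0009], 'ft_force': [1.0163, -0.4255, -0.1121], 'moment': [0.01, 0.0245, 0.0124], 'width': 1.0038}
scene [[476.3651536413326, 0.0, 315.61352624863173], [0.0, 476.3651536413326, 240.5563969093322], [0.0, 0.0, 1.0]] [[-0.1604, -0.7937, 0.5868, 1.1585], [0.987, -0.1365, 0.0851, 0.0624], [0.0125, 0.5928, 0.8052, 0.9683], [0.0, 0.0, 0.0, 1.0]] ['pixels', 'K', 'T', 'shot']
front_mid [([447.0, 257.0, 520.0, 297.0], 0.94), ([428.0, 183.0, 493.0, 236.0], 0.89)]
easel [([437.0, 255.0, 496.0, 315.0], 0.8)]
rack [([186.0, 213.0, 381.0, 318.0], 0.84)]
stop [([288.0, 226.0, 334.0, 307.0], 0.7), ([200.0, 257.0, 269.0, 302.0], 0.63)]
knob [([312.0, 253.0, 324.0, 270.0], 0.51)]
sanding_block [([313.0, 254.0, 325.0, 269.0], 0.67), ([362.0, 197.0, 409.0, 238.0], 0.65), ([470.0, 295.0, 514.0, 348.0], 0.31)]
tape_measure [(
[... 298 characters left out ...]
70935169686], [0.0, 0.0, 1.0]] [[0.0159, 0.9881, -0.1527, 0.3164], [-0.9999, 0.0159, -0.0007, -0.0576], [0.0017, 0.1527, 0.9883, 1.2596], [0.0, 0.0, 0.0, 1.0]] ['pixels', 'K', 'T', 'shot']
front_mid [([156.0, 274.0, 218.0, 344.0], 0.95), ([140.0, 205.0, 210.0, 224.0], 0.92)]
easel [([147.0, 192.0, 212.0, 254.0], 0.58)]
rack [([259.0, 161.0, 418.0, 252.0], 0.6)]
stop []
knob [([311.0, 191.0, 319.0, 204.0], 0.41)]
sanding_block [([242.0, 264.0, 282.0, 305.0], 0.75)]
tape_measure [([220.0, 131.0, 245.0, 159.0], 0.81)]
screwdriver [([331.0, 246.0, 343.0, 321.0], 0.85)]
glue [([154.0, 154.0, 189.0, 185.0], 0.96), ([243.0, 263.0, 282.0, 302.0], 0.47)]
wax_tin [([458.0, 226.0, 493.0, 260.0], 0.74)]
```

Run:
```python
import cv2,numpy as np
a=cv2.imread('pics/scene0.png');b=cv2.imread('pics/top0.png')
cv2.imwrite('pics/v1.png',cv2.resize(a[180:390,120:530],(800,410),interpolation=3))
cv2.imwrite('pics/v2.png',cv2.resize(b[120:360,120:510],(800,492),interpolation=3))
```

```text
(no output)
```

View pics/v1.png

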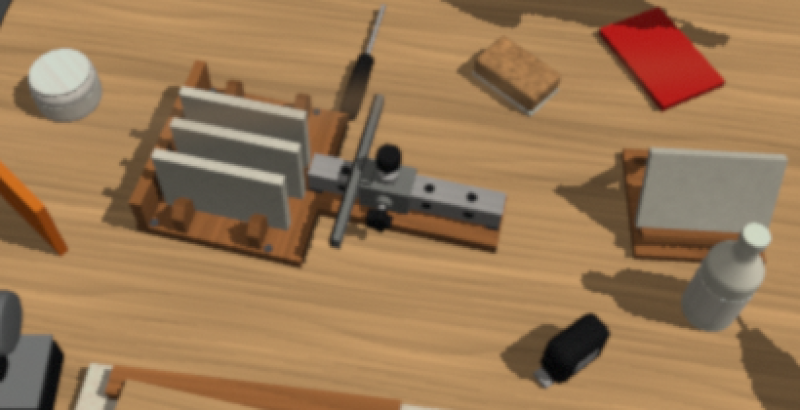

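View pics/v2.png

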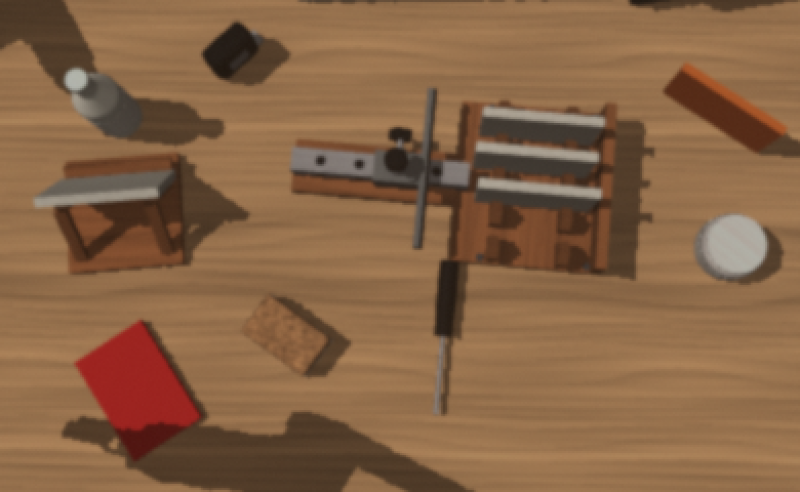

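```bash
cat >> look.py <<'E'
def proj(c,P):
    T=c['T'];q=(np.asarray(P,float)-T[:3,3])@T[:3,:3];q=q*[1,-1,-1]
    u=q@c['K'].T;return u[:,:2]/u[:,2:]
def ray(c,uv,z):
    d=np.linalg.inv(c['K'])@[uv[0],uv[1],1.];d=c['T'][:3,:3]@(d*[1,-1,-1]);o=c['T'][:3,3]
    return o+d*(z-o[2])/d[2]
def Rz(a): return np.array([[np.cos(a),-np.sin(a),0],[np.sin(a),np.cos(a),0],[0,0,1]])
def Ry(a): return np.array([[np.cos(a),0,np.sin(a)],[0,1,0],[-np.sin(a),0,np.cos(a)]])
BOX=np.array([[i,j,k] for i in(-1,1) for j in(-1,1) for k in(-1,1)])*[.006,.075,.05]
def sil(c,boxes,S=4):
    m=np.zeros((480*S,640*S),np.uint8)
    for b in boxes:
        h=cv2.convexHull(((proj(c,b)+.5)*S*16).astype(np.float32)).astype(np.int32)
        cv2.fillConvexPoly(m,h,255,shift=4)
    return cv2.resize(m,(640,480),interpolation=cv2.INTER_AREA)/255.
def cost(views,boxes):
    e=0
    for c,m,w in views:
        s=sil(c,boxes);e+=(np.abs(s-m)*w).sum()/m.sum()
    return e
E
cat > fit.py <<'E'
from look import *
from scipy.optimize import minimize
import pickle
cs=[];
for n in('scene','top'):
    c=capture(n);g=regions_of('glue',c);f=regions_of('front_mid',c);a=regions_of('front_a_mid',c);k=boxes_of('knob',c);st=regions_of('stop',c)
    print(n,[(np.round(x['box']),round(x['conf'],2)) for x in f],'A',[(np.round(x['box']),round(x['conf'],2)) for x in a],[(x['box'],x['conf']) for x in k])
    cs.append(dict(c=c,g=g,f=f,a=a,k=k,st=st))
pickle.dump(cs,open('cs.pkl','wb'))
E
python3 fit.py
```

```text
scene [(array([447., 252., 521., 297.]), 0.6)] A [(array([211., 225., 278., 266.]), 0.77)] [([314.8, 255.7, 322.1, 269.3], 0.76), ([439.4, 256.7, 514.5, 315.8], 0.6)]
top [(array([142., 204., 206., 225.]), 0.94), (array([155., 276., 218., 342.]), 0.83), (array([351., 188., 409., 206.]), 0.2)] A [(array([351., 209., 412., 223.]), 0.62)] []
```

```bash
cat > fit2.py <<'E'
from look import *
from scipy.optimize import minimize
import pickle
cs=pickle.load(open('cs.pkl','rb'))
def sat(c):
    p=cv2.GaussianBlur(c['pixels'],(3,3),0).astype(float);return (p.max(2)-p.min(2))/np.maximum(p.max(2),1)
def rect(*r):
    w=np.zeros((480,640));w[r[1]:r[3],r[0]:r[2]]=1;return w
V=[];L=[];out=[]
for d,rr,lr in zip(cs,[(185,205,281,310),(350,160,425,260)],[(425,235,540,320),(120,190,225,240)]):
    c=d['c'];s=sat(c);w=rect(*rr);m=(s<.25)*w
    V.append((c,m,w))
    w=rect(*lr);m2=(s<.25)*w
    if d['c'] is cs[0]['c']: w[290:,470:]=0   # glue
    else: w[:200,150:]=0
    for g in d['g'][:1]: w[cv2.dilate(g['pixels'].astype(np.uint8),np.ones((7,7)))>0]=0
    m2=m2*w
    L.append((c,m2,w))
def rack(p): return [ (BOX+[x,0,.068])@Rz(p[2]).T+[p[0],p[1],0] for x in(-.0225,.0225,.0675)]
def loose(p): return [BOX@(Rz(p[3])@Ry(-np.radians(25))).T+p[:3]]
def run(f,x0,V,st):
    x=np.array(x0)
    for k in range(3):
        sim=np.vstack([x]+[x+np.eye(len(x))[i]*st[i]/(k+1) for i in range(len(x))])
        r=minimize(lambda p:cost(V,f(p)),x,method='Nelder-Mead',options=dict(initial_simplex=sim,xatol=1e-4,fatol=1e-5));x=r.x
    return x,r.fun
if __name__=='__main__':
    c=cs[1]['c']
    g=np.mean([ray(c,((u+.5)/2.051+119.5,(v+.5)/2.051+119.5),.118) for u,v in((477,147),(598,157))],0);print(g)
    a=-.083
    x0=[*(g-Rz(a)@[.0225,0,0])[:2],a]
    pr,fr=run(rack,x0,V,[.015,.015,.05]);print('rack',x0,pr,fr,[run(rack,pr,[v],[.005,.005,.02])[0] for v in V])
    q=ray(c,(174,214),.08)
    pl,fl=run(loose,[*q,.08],L,[.02,.02,.02,.06]);print('loose',q,pl,fl)
    for i,(c,n) in enumerate(zip([d['c'] for d in cs],('s','t'))):
        im=cv2.resize(c['pixels'][:,:,::-1],None,fx=3,fy=3,interpolation=cv2.INTER_CUBIC)
        for B in rack(pr)+loose(pl):
            u=((proj(c,B)+.5)*3).astype(int)
            for a in range(8):
                for b in range(a):
                    if bin(a^b).count('1')==1: cv2.line(im,tuple(map(int,u[a])),tuple(map(int,u[b])),(0,0,255) ,1)
        if i==0:A=[im[600:960,540:900],im[690:960,1260:1620]]
        else: B_=[im[480:780,960:1320],im[540:780,390:750]]
    f=lambda x:cv2.copyMakeBorder(x,0,360-x.shape[0],0,0,0)
    o=np.vstack([np.hstack([f(x) for x in A]),np.hstack([f(x) for x in B_])])
    cv2.imwrite('pics/v3.png',cv2.resize(o,(600,600)))
E
python3 fit2.py
```

```text
[ 0.58745681 -0.18866644  0.118     ]
rack [np.float64(0.5650342657131798), np.float64(-0.18680107883960528), -0.083] [ 0.56589292 -0.18859052 -0.07466828] 0.4622015693983116 [array([ 0.56381435, -0.18954335, -0.09192584]), array([ 0.56698994, -0.19085603, -0.05555723])]
loose [0.53465941 0.34187139 0.08      ] [0.54270361 0.35111518 0.07096012 0.12094531] 0.19380865926934449
```

View pics/v3.png

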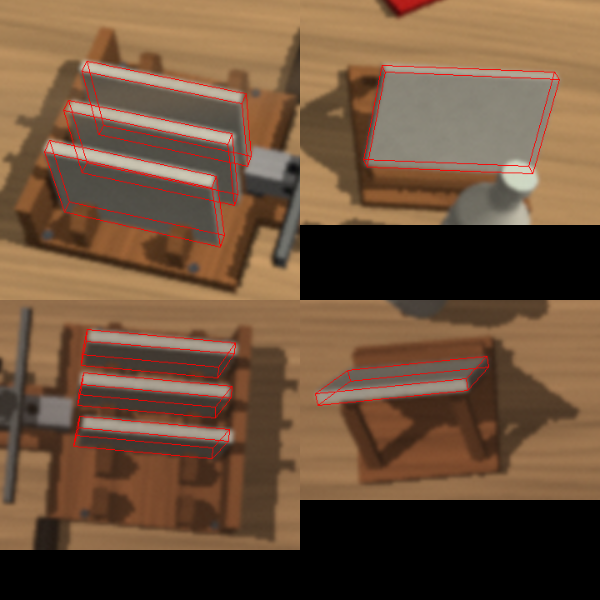

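Request:
play_rows(increments=[{"yaw":6.6,"hand":0.6},{"yaw":6.6,"hand":0.6},{"yaw":6.6,"hand":0.6},{"yaw":6.6,"hand":0.6},{"yaw":6.6,"hand":0.6}], grip_force=20)

```text
$.increments[0]: bad value
```

Request:
play_rows(increments=[{"yaw":6.6},{"yaw":6.6},{"yaw":6.6},{"yaw":6.6},{"tx":0}])

```text
$.increments[0]: bad value
```

Request:
play_rows(increments=[{"tx":26.7,"ty":23.4},{"tx":26.7,"ty":23.4},{"tx":26.7,"ty":23.4},{"tx":26.7,"ty":23.4},{"tx":26.7,"ty":23.4}])

```text
$.increments[0]: bad value
```

Request:
play_rows(increments=[{"tx":26.7,"ty":23.4},{"tx":26.7,"ty":23.4},{"tx":26.7,"ty":23.4},{"tx":26.7,"ty":23.4},{"tx":26.7,"ty":23.4}])

```text
$.increments[0]: bad value
```

```bash
cat >> look.py <<'E'
def tool():
    s=sense();w,x,y,z=s['tool_rot'];X=np.array([1-2*(y*y+z*z),2*(x*y+w*z)]);return s['eef_pos'],np.arctan2(X[1],X[0]),s
def go(xy,ang,z):
    p,a,s=tool();d=np.array(xy)-p[:2];da=(ang-a+np.pi)%(2*np.pi)-np.pi
    print('eef',np.round(p,4),'ang',round(np.degrees(a),2),'F',np.round(s['ft_force'],1),'w',round(s['width'],3),'t',s['time_s'])
    for n,t in(('before turn',a),('after turn',ang)):
        c,q=np.cos(t),np.sin(t);print(n,'tx %.1f ty %.1f tz %.1f yaw %.2f'%(1e3*(c*d[0]+q*d[1]),1e3*(q*d[0]-c*d[1]),1e3*(p[2]-z),-np.degrees(da)))
E
python3 - <<'E'
from look import *
import pickle
go((.531,.3496),.121,.27)
c=capture('wrist');save(c,'w1.png');print(c['K'][0,0],np.round(c['T'],3).tolist())
pickle.dump(c,open('w1.pkl','wb'))
t=pickle.load(open('cs.pkl','rb'))
for u in((179,178),): print('glue',ray(t[1]['c'],u,0))
print(ray(t[1]['c'],(157.5,158),.17))
from fit2 import loose
im=c['pixels'][:,:,::-1].copy()
for B in loose([0.54270361,0.35111518,0.07096012,0.12094531]):
    u=proj(c,B)
    for a in range(8):
        for b in range(a):
            if bin(a^b).count('1')==1: cv2.line(im,tuple(map(int,u[a])),tuple(map(int,u[b])),(0,0,255),1)
cv2.imwrite('pics/v4.png',im)
E
```

```text
eef [0.2385 0.5506 0.4047] ang 66.58 F [-0.1 -0.2 -0.1] w 0.995 t 1.7
before turn tx -68.1 ty 348.3 tz 134.7 yaw 59.64
after turn tx 266.1 ty 234.8 tz 134.7 yaw 59.64
386.9902478890401 [[0.397, -0.872, -0.287, 0.165], [0.918, 0.377, 0.124, 0.582], [0.0, -0.313, 0.95, 0.375], [0.0, 0.0, 0.0, 1.0]]
glue [0.65147002 0.36184388 0.        ]
[0.65523197 0.36050705 0.17      ]
```

View pics/v4.png

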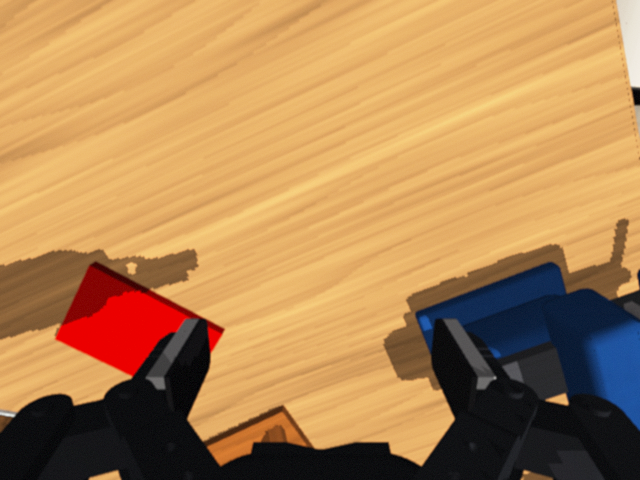

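Request:
play_rows(grip_force=20, increments=[{"hand":0.6,"tx":0,"ty":0,"tz":0,"yaw":6.6},{"hand":0.6,"tx":0,"ty":0,"tz":0,"yaw":6.6},{"hand":0.6,"tx":0,"ty":0,"tz":0,"yaw":6.6},{"hand":0.6,"tx":0,"ty":0,"tz":0,"yaw":6.6},{"hand":0.6,"tx":0,"ty":0,"tz":0,"yaw":6.6}])

```text
time_s: 2.17
eef_pos: [0.2385, 0.5505, 0.4047]
tool_rot: [0.0, 0.958, 0.286, -0.0]
ft_force: [0.0, 0.8, -0.2]
width: 0.598
```

Request:
play_rows(increments=[{"hand":0.6,"tx":0,"ty":0,"tz":0,"yaw":6.6},{"hand":0.6,"tx":0,"ty":0,"tz":0,"yaw":6.6},{"hand":0.6,"tx":0,"ty":0,"tz":0,"yaw":6.6},{"hand":0.6,"tx":0,"ty":0,"tz":0,"yaw":6.6}])

```text
time_s: 2.5
eef_pos: [0.2385, 0.5505, 0.4047]
tool_rot: [0.0, 0.998, 0.06, -0.0]
ft_force: [-0.1, -0.3, -0.2]
width: 0.604
```

Request:
play_rows(increments=[{"hand":0.6,"tx":26,"ty":23,"tz":0,"yaw":0},{"hand":0.6,"tx":26,"ty":23,"tz":0,"yaw":0},{"hand":0.6,"tx":26,"ty":23,"tz":0,"yaw":0},{"hand":0.6,"tx":26,"ty":23,"tz":0,"yaw":0},{"hand":0.6,"tx":26,"ty":23,"tz":0,"yaw":0}])

```text
time_s: 2.92
eef_pos: [0.3829, 0.4517, 0.4048]
tool_rot: [-0.0, 0.998, 0.063, 0.0]
ft_force: [0.2, 0.0, 0.5]
width: 0.6
```

Request:
play_rows(increments=[{"hand":0.6,"tx":26,"ty":23,"tz":0,"yaw":0},{"hand":0.6,"tx":26,"ty":23,"tz":0,"yaw":0},{"hand":0.6,"tx":26,"ty":23,"tz":0,"yaw":0},{"hand":0.6,"tx":26,"ty":23,"tz":0,"yaw":0},{"hand":0.6,"tx":26,"ty":23,"tz":0,"yaw":0}])

```text
time_s: 3.33
eef_pos: [0.5265, 0.3536, 0.4047]
tool_rot: [0.0, 0.998, 0.063, 0.0]
ft_force: [0.1, 0.6, -0.3]
width: 0.604
```

```bash
cat > ov.py <<'E'
from look import *
from fit2 import loose,rack
def overlay(c,boxes,name):
    im=c['pixels'][:,:,::-1].copy()
    for B in boxes:
        u=proj(c,B)
        for a in range(8):
            for b in range(a):
                if bin(a^b).count('1')==1: cv2.line(im,tuple(map(int,u[a])),tuple(map(int,u[b])),(0,0,255),1)
    cv2.imwrite('pics/'+name,im)
E
python3 - <<'E'
from ov import *
import pickle
go((.531,.3496),.121,.27)
c=capture('wrist');pickle.dump(c,open('w2.pkl','wb'))
overlay(c,loose([0.54270361,0.35111518,0.07096012,0.12094531]),'v5.png')
E
```

```text
eef [0.5265 0.3536 0.4047] ang 7.17 F [ 0.1  0.6 -0.3] w 0.604 t 3.3333
before turn tx 4.0 ty 4.5 tz 134.7 yaw 0.24
after turn tx 4.0 ty 4.5 tz 134.7 yaw 0.24
```

View pics/v5.png

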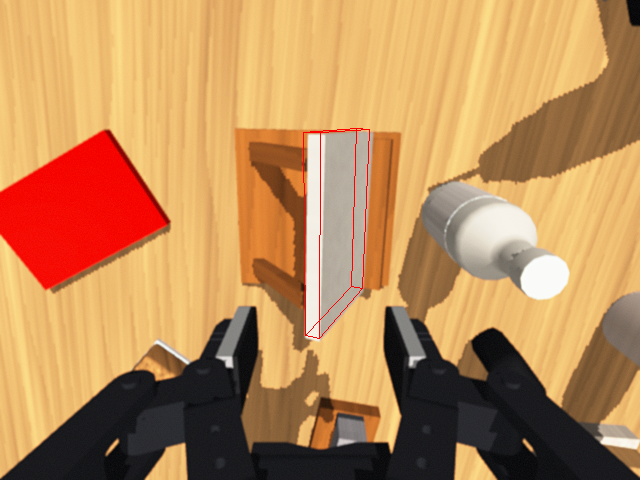

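Request:
play_rows(increments=[{"hand":0.6,"tx":4,"ty":4.5,"tz":30,"yaw":0.2},{"hand":0.6,"tx":0,"ty":0,"tz":30,"yaw":0},{"hand":0.6,"tx":0,"ty":0,"tz":30,"yaw":0},{"hand":0.6,"tx":0,"ty":0,"tz":20,"yaw":0},{"hand":0.6,"tx":0,"ty":0,"tz":0,"yaw":0}])

```text
time_s: 3.8
eef_pos: [0.5278, 0.3498, 0.2899]
tool_rot: [0.002, 0.998, 0.061, -0.004]
ft_force: [-2.0, -1.0, 0.7]
width: 0.598
```

Request:
play_rows(increments=[{"hand":0.6,"tx":0,"ty":0,"tz":14,"yaw":0},{"hand":0.6,"tx":0,"ty":0,"tz":14,"yaw":0},{"hand":0.6,"tx":0,"ty":0,"tz":14,"yaw":0},{"hand":0.6,"tx":0,"ty":0,"tz":0,"yaw":0}])

```text
time_s: 4.13
eef_pos: [0.5291, 0.3508, 0.2516]
tool_rot: [0.001, 0.998, 0.061, -0.001]
ft_force: [0.0, 0.4, -0.5]
width: 0.601
```

Run:
```python
from look import *
go((.531,.3496),.121,.251)
```

```text
eef [0.5291 0.3508 0.2516] ang 6.99 F [ 0.   0.4 -0.5] w 0.601 t 4.1333
before turn tx 1.7 ty 1.4 tz 0.6 yaw 0.05
after turn tx 1.7 ty 1.4 tz 0.6 yaw 0.05
```

Close, lifting gently as the pads straighten the panel.

Request:
play_rows(grip_force=25, increments=[{"hand":0.4,"tx":1,"ty":1,"tz":0,"yaw":0},{"hand":0.3,"tx":0,"ty":0,"tz":0,"yaw":0},{"hand":0.25,"tx":0,"ty":0,"tz":-2,"yaw":0},{"hand":0.2,"tx":0,"ty":0,"tz":-3,"yaw":0},{"hand":0.15,"tx":0,"ty":0,"tz":-3,"yaw":0}])

```text
time_s: 4.55
eef_pos: [0.5347, 0.3511, 0.2639]
tool_rot: [-0.002, 0.998, 0.061, 0.006]
ft_force: [7.3, 0.1, 1.0]
width: 0.254
```

Request:
play_rows(grip_force=40, increments=[{"hand":0,"tx":0,"ty":0,"tz":-3,"yaw":0},{"hand":0,"tx":0,"ty":0,"tz":-3,"yaw":0},{"hand":0,"tx":0,"ty":0,"tz":-3,"yaw":0},{"hand":0,"tx":0,"ty":0,"tz":0,"yaw":0}])

```text
time_s: 4.88
eef_pos: [0.5365, 0.3515, 0.2746]
tool_rot: [-0.003, 0.998, 0.061, 0.009]
ft_force: [10.2, -0.3, 3.6]
width: 0.202
```

Request:
play_rows(grip_force=50, increments=[{"hand":0,"tx":2,"ty":0,"tz":-6,"yaw":0},{"hand":0,"tx":2,"ty":0,"tz":-8,"yaw":0},{"hand":0,"tx":2,"ty":0,"tz":-10,"yaw":0},{"hand":0,"tx":0,"ty":0,"tz":-10,"yaw":0},{"hand":0,"tx":0,"ty":0,"tz":0,"yaw":0}])

```text
time_s: 5.3
eef_pos: [0.5398, 0.3516, 0.3084]
tool_rot: [-0.002, 0.998, 0.061, 0.005]
ft_force: [6.5, -0.7, 6.8]
width: 0.132
```

Run:
```python
from look import *
go((.531,.3496),.121,.251)
c=capture('wrist');t=capture('scene');import pickle;pickle.dump((c,t),open('w3.pkl','wb'))
a=cv2.resize(c['pixels'][80:400,180:500,::-1],(400,400));b=cv2.resize(t['pixels'][200:330,420:550,::-1],(400,400))
cv2.imwrite('pics/v6.png',np.hstack([a,b]))
```

```text
eef [0.5398 0.3516 0.3084] ang 6.94 F [ 6.5 -0.7  6.8] w 0.132 t 5.3
before turn tx -9.0 ty 0.9 tz 57.4 yaw 0.01
after turn tx -9.0 ty 0.9 tz 57.4 yaw 0.01
```

View pics/v6.png

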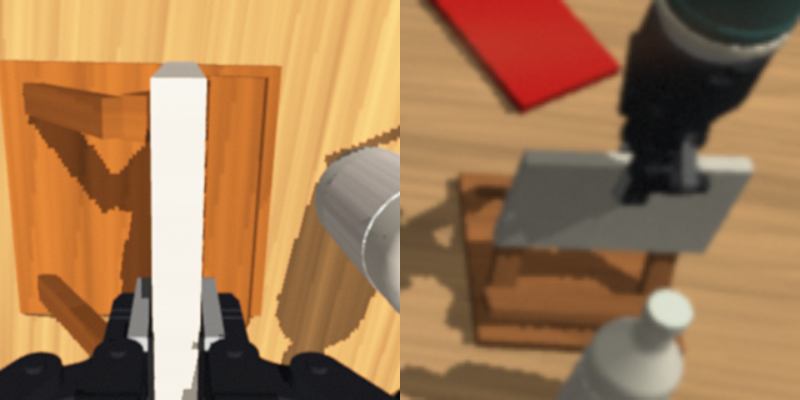

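Request:
play_rows(increments=[{"hand":0,"tx":4,"ty":0,"tz":-16,"yaw":0},{"hand":0,"tx":4,"ty":0,"tz":-20,"yaw":0},{"hand":0,"tx":0,"ty":0,"tz":-20,"yaw":0},{"hand":0,"tx":0,"ty":0,"tz":-20,"yaw":0},{"hand":0,"tx":0,"ty":0,"tz":-18,"yaw":0}])

```text
time_s: 5.82
eef_pos: [0.5439, 0.3515, 0.3985]
tool_rot: [0.0, 0.998, 0.061, -0.001]
ft_force: [0.3, 0.4, -0.4]
width: 0.13
```

Request:
play_rows(increments=[{"hand":0,"tx":0,"ty":0,"tz":0,"yaw":5.7},{"hand":0,"tx":0,"ty":0,"tz":0,"yaw":5.7},{"hand":0,"tx":0,"ty":0,"tz":0,"yaw":0},{"hand":0,"tx":0,"ty":0,"tz":0,"yaw":0}])

```text
time_s: 6.15
eef_pos: [0.544, 0.3515, 0.3973]
tool_rot: [0.0, 0.999, -0.037, -0.001]
ft_force: [0.0, 0.7, -0.8]
width: 0.131
```

Run:
```python
from look import *
go((.4987,-.1837),-.078,.40)
```

```text
eef [0.544  0.3515 0.3973] ang -4.24 F [ 0.   0.7 -0.8] w 0.131 t 6.15
before turn tx -5.6 ty 537.1 tz -2.7 yaw 0.23
after turn tx -3.5 ty 537.1 tz -2.7 yaw 0.23
```

Request:
play_rows(increments=[{"hand":0,"tx":0,"ty":20,"tz":0,"yaw":0.2},{"hand":0,"tx":0,"ty":35,"tz":0,"yaw":0},{"hand":0,"tx":0,"ty":35,"tz":0,"yaw":0},{"hand":0,"tx":0,"ty":35,"tz":0,"yaw":0},{"hand":0,"tx":0,"ty":35,"tz":0,"yaw":0}])

```text
time_s: 6.57
eef_pos: [0.531, 0.1909, 0.3971]
tool_rot: [0.0, 0.999, -0.038, -0.001]
ft_force: [0.0, -0.2, -0.8]
width: 0.131
```

Request:
play_rows(increments=[{"hand":0,"tx":0,"ty":35,"tz":0,"yaw":0},{"hand":0,"tx":0,"ty":35,"tz":0,"yaw":0},{"hand":0,"tx":0,"ty":35,"tz":0,"yaw":0},{"hand":0,"tx":0,"ty":35,"tz":0,"yaw":0},{"hand":0,"tx":0,"ty":35,"tz":0,"yaw":0}])

```text
time_s: 6.98
eef_pos: [0.5169, 0.0164, 0.3974]
tool_rot: [-0.0, 0.999, -0.039, -0.001]
ft_force: [2.0, 0.2, -2.3]
width: 0.132
```

Request:
play_rows(increments=[{"hand":0,"tx":-2,"ty":35,"tz":0,"yaw":0},{"hand":0,"tx":-2,"ty":35,"tz":0,"yaw":0},{"hand":0,"tx":0,"ty":35,"tz":0,"yaw":0},{"hand":0,"tx":0,"ty":35,"tz":0,"yaw":0},{"hand":0,"tx":0,"ty":32,"tz":0,"yaw":0}])

```text
time_s: 7.4
eef_pos: [0.4991, -0.155, 0.3974]
tool_rot: [-0.0, 0.999, -0.039, -0.001]
ft_force: [0.7, 0.6, -0.4]
width: 0.134
```

Request:
play_rows(increments=[{"hand":0,"tx":0,"ty":0,"tz":0,"yaw":0},{"hand":0,"tx":0,"ty":0,"tz":0,"yaw":0}])

```text
time_s: 7.57
eef_pos: [0.4995, -0.1547, 0.3973]
tool_rot: [-0.0, 0.999, -0.041, -0.001]
ft_force: [0.4, 0.7, -1.3]
width: 0.135
```

Run:
```python
from ov import *
import pickle
go((.4987,-.1837),-.078,.40)
c=capture('wrist');t=capture('scene');q=capture('top');pickle.dump((c,t,q),open('w4.pkl','wb'))
R=[0.56589292,-0.18859052,-0.078]
overlay(c,rack(R),'v7.png')
```

```text
eef [ 0.4995 -0.1547  0.3973] ang -4.67 F [ 0.4  0.7 -1.3] w 0.135 t 7.5667
before turn tx 1.6 ty 28.9 tz -2.7 yaw -0.20
after turn tx 1.5 ty 28.9 tz -2.7 yaw -0.20
```

View pics/v7.png

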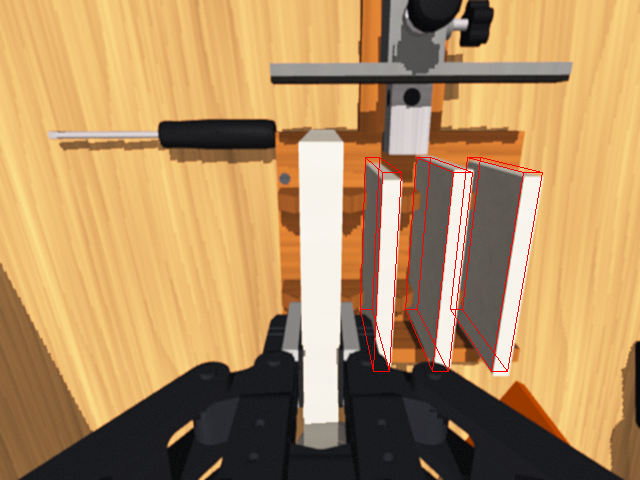

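Run:
```python
from fit2 import *
c,t,q=pickle.load(open('w4.pkl','rb'))
p=c['pixels'].astype(float);s=(p.max(2)-p.min(2))/np.maximum(p.max(2),1)
w=np.zeros((480,640));w[157:372,365:550]=1;w[300:,:392]=0;w[:160,:440]=0
m=(s<.25)*w
for wr in ([(c,m,w)],[(c,m,w)]+V):
    print(run(rack,[0.56589,-0.18859,-0.078],wr,[.004,.004,.02]))
# held panel in scene + top, tool-aligned
o,a,_=tool();print(o,a)
g=lambda p:[BOX@Rz(a).T+[p[0],p[1],p[2]]]
ww=np.zeros((480,640));
for v in (t,q):
    u=proj(v,BOX@Rz(a).T+[o[0],o[1],o[2]-.18]);print(u.min(0),u.max(0))
f=[(np.round(x['box']),round(x['conf'],2)) for x in regions_of('front_mid',t)];print(f)
u=[proj(v,BOX@Rz(a).T+[o[0],o[1],o[2]-.18]) for v in(t,q)]
im=[]
for v,k in((t,u[0]),(q,u[1])):
    x,y=k.mean(0).astype(int);z=v['pixels'][y-50:y+50,x-50:x+50,::-1];z=cv2.resize(z,(400,400),interpolation=3)
    for j in k: cv2.circle(z,tuple(int(e) for e in (j-[x-50,y-50]+.5)*4),3,(0,0,255),1)
    im.append(z)
cv2.imwrite('pics/v8.png',np.hstack(im))
```

```text
(array([ 0.56625155, -0.19182748, -0.07494295]), np.float64(0.05293444865555829))
(array([ 0.56615162, -0.19028142, -0.07669337]), np.float64(0.5242267005744798))
[ 0.49969937 -0.1523356   0.39736806] -0.07886028615955058
[223.16430884 164.83713991] [296.41312439 214.01784078]
[337.27422724 211.35594525] [407.72773605 230.3269    ]
[(array([430., 182., 492., 237.]), 0.71), (array([227., 170., 294., 216.]), 0.57), (array([297., 185., 316., 244.]), 0.57)]
```

View pics/v8.png

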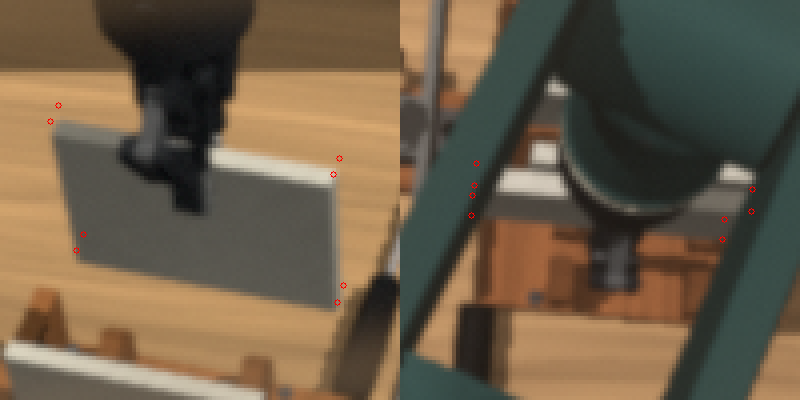

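Request:
play_rows(increments=[{"hand":0,"tx":0.8,"ty":16,"tz":8,"yaw":-0.3},{"hand":0,"tx":0.8,"ty":16,"tz":15,"yaw":0},{"hand":0,"tx":0,"ty":0,"tz":25,"yaw":0},{"hand":0,"tx":0,"ty":0,"tz":25,"yaw":0},{"hand":0,"tx":0,"ty":0,"tz":14,"yaw":0}])

```text
time_s: 8.18
eef_pos: [0.4984, -0.1839, 0.3085]
tool_rot: [-0.001, 0.999, -0.037, -0.001]
ft_force: [0.1, -0.4, -1.9]
width: 0.135
```

Request:
play_rows(increments=[{"hand":0,"tx":0,"ty":0,"tz":0,"yaw":0},{"hand":0,"tx":0,"ty":0,"tz":0,"yaw":0}])

```text
time_s: 8.35
eef_pos: [0.499, -0.1842, 0.3103]
tool_rot: [-0.0, 0.999, -0.037, -0.001]
ft_force: [0.1, 0.1, -1.0]
width: 0.131
```

Run:
```python
from look import *
go((.4989,-.1859),-.0755,.252)
```

```text
eef [ 0.499  -0.1842  0.3103] ang -4.21 F [ 0.1  0.1 -1. ] w 0.131 t 8.35
before turn tx 0.0 ty 1.7 tz 58.3 yaw 0.12
after turn tx 0.0 ty 1.7 tz 58.3 yaw 0.12
```

Request:
play_rows(increments=[{"hand":0,"tx":0,"ty":1.5,"tz":6,"yaw":0.1},{"hand":0,"tx":0,"ty":0,"tz":6,"yaw":0},{"hand":0,"tx":0,"ty":0,"tz":6,"yaw":0},{"hand":0,"tx":0,"ty":0,"tz":6,"yaw":0},{"hand":0,"tx":0,"ty":0,"tz":4,"yaw":0}])

```text
time_s: 8.77
eef_pos: [0.4988, -0.1868, 0.2823]
tool_rot: [0.0, 0.999, -0.039, -0.0]
ft_force: [-0.3, -0.0, -1.1]
width: 0.129
```

Request:
play_rows(increments=[{"hand":0,"tx":0,"ty":0,"tz":4,"yaw":0},{"hand":0,"tx":0,"ty":0,"tz":4,"yaw":0},{"hand":0,"tx":0,"ty":0,"tz":4,"yaw":0},{"hand":0,"tx":0,"ty":0,"tz":0,"yaw":0}])

```text
time_s: 9.1
eef_pos: [0.4986, -0.1867, 0.2698]
tool_rot: [-0.0, 0.999, -0.039, -0.001]
ft_force: [0.1, -0.0, -1.6]
width: 0.135
```

Request:
play_rows(increments=[{"hand":0,"tx":0,"ty":0,"tz":4,"yaw":0},{"hand":0,"tx":0,"ty":0,"tz":4,"yaw":0},{"hand":0,"tx":0,"ty":0,"tz":4,"yaw":0},{"hand":0,"tx":0,"ty":0,"tz":0,"yaw":0}])

```text
time_s: 9.43
eef_pos: [0.4987, -0.1867, 0.2579]
tool_rot: [-0.0, 0.999, -0.039, -0.0]
ft_force: [0.3, 1.1, -1.0]
width: 0.133
```

Request:
play_rows(increments=[{"hand":0,"tx":0,"ty":0,"tz":2,"yaw":0},{"hand":0,"tx":0,"ty":0,"tz":2,"yaw":0},{"hand":0,"tx":0,"ty":0,"tz":0,"yaw":0}])

```text
time_s: 9.68
eef_pos: [0.4993, -0.1866, 0.257]
tool_rot: [0.0, 0.999, -0.038, 0.001]
ft_force: [-4.7, 4.6, 22.6]
width: 0.135
```

Run:
```python
from ov import *
t=capture('scene');c=capture('wrist')
R=np.array([.5662,-.191,-.0755])
B=(BOX+[-.0675,0,.068])@Rz(R[2]).T+[R[0],R[1],0]
overlay(t,[B]+rack(R)[:1],'o.png');overlay(c,[B],'o2.png')
a=cv2.resize(cv2.imread('pics/o.png')[190:300,180:310],(520,440),interpolation=3)
b=cv2.imread('pics/o2.png')[80:480,220:420]
cv2.imwrite('pics/v9.png',np.hstack([a,cv2.resize(b,(220,440))]))
```

```text
(no output)
```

View pics/v9.png

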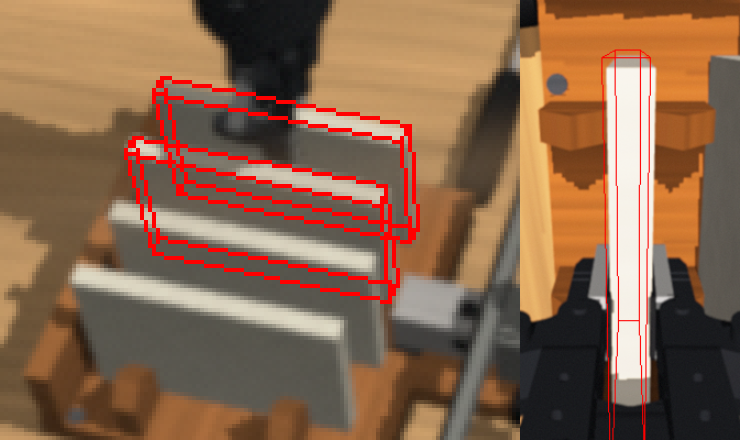

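Request:
play_rows(increments=[{"hand":0.2,"tx":0,"ty":0,"tz":-2,"yaw":0},{"hand":0.3,"tx":0,"ty":0,"tz":0,"yaw":0},{"hand":0.33,"tx":0,"ty":0,"tz":0,"yaw":0},{"hand":0.33,"tx":0,"ty":0,"tz":0,"yaw":0},{"hand":0.33,"tx":0,"ty":0,"tz":0,"yaw":0}])

```text
time_s: 10.2
eef_pos: [0.499, -0.1869, 0.2565]
tool_rot: [0.0, 0.999, -0.039, -0.0]
ft_force: [0.2, 0.9, -0.2]
width: 0.33
```

Request:
play_rows(increments=[{"hand":0.33,"tx":0,"ty":0,"tz":-8,"yaw":0},{"hand":0.33,"tx":0,"ty":0,"tz":-12,"yaw":0},{"hand":0.33,"tx":0,"ty":0,"tz":-20,"yaw":0},{"hand":0.33,"tx":0,"ty":0,"tz":-25,"yaw":0},{"hand":0.33,"tx":0,"ty":0,"tz":-25,"yaw":0}])

```text
time_s: 10.62
eef_pos: [0.4986, -0.1867, 0.3476]
tool_rot: [-0.0, 0.999, -0.039, -0.001]
ft_force: [0.9, -0.4, -0.8]
width: 0.333
```

Request:
play_rows(increments=[{"hand":0.5,"tx":0,"ty":-30,"tz":-30,"yaw":0},{"hand":0.5,"tx":0,"ty":-30,"tz":-20,"yaw":0},{"hand":0.5,"tx":0,"ty":-30,"tz":0,"yaw":0},{"hand":0.5,"tx":0,"ty":0,"tz":0,"yaw":0},{"hand":0.5,"tx":0,"ty":0,"tz":0,"yaw":0}])

```text
time_s: 11.03
eef_pos: [0.5057, -0.0964, 0.3969]
tool_rot: [0.0, 0.999, -0.037, 0.0]
ft_force: [-0.2, 0.0, -0.2]
width: 0.501
```

Run:
```python
from ov import *
import pickle
R=np.array([.5662,-.191,-.0755])
B=(BOX+[-.0675,0,.068])@Rz(R[2]).T+[R[0],R[1],0]
k=Rz(R[2])@[0,.176,.101]+[R[0],R[1],0];print('knob',k);go(k[:2],R[2],.3)
c=capture('wrist');t=capture('scene');q=capture('top');pickle.dump((c,t,q),open('w5.pkl','wb'))
for n,v in(('w',c),('s',t),('t',q)):
    print(n,proj(v,[k,k+[0,0,.011]]).round(1).tolist(),[(b['box'],round(b['conf'],2)) for b in boxes_of('knob',v)])
overlay(c,[B]+rack(R),'o.png')
im=cv2.imread('pics/o.png')
u=proj(c,[k+[0.015*np.cos(a),0.015*np.sin(a),.007] for a in np.arange(0,6.3,.2)])
cv2.polylines(im,[u.astype(np.int32)],1,(0,255,0),1);cv2.imwrite('pics/v10.png',im)
```

```text
knob [ 0.57947538 -0.01550138  0.101     ]
eef [ 0.5057 -0.0964  0.3969] ang -4.27 F [-0.2  0.  -0.2] w 0.501 t 11.0333
before turn tx 67.5 ty -86.2 tz 96.9 yaw 0.06
after turn tx 67.5 ty -86.3 tz 96.9 yaw 0.06
w [[423.6, 107.0], [428.1, 106.5]] [([398.0, 78.4, 450.4, 130.6], 0.8)]
s [[317.9, 260.6], [318.0, 257.8]] [([315.2, 253.0, 325.7, 271.0], 0.61)]
t [[312.9, 197.4], [312.8, 196.4]] [([354.4, 228.2, 413.4, 242.1], 0.16)]
```

View pics/v10.png

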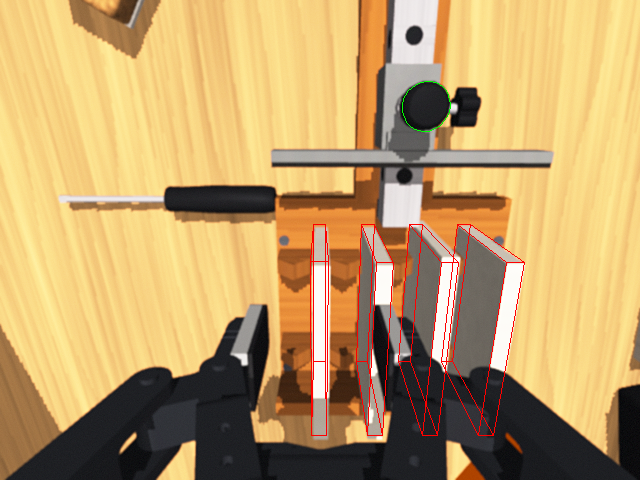

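Request:
play_rows(increments=[{"hand":0.7,"tx":17,"ty":-21.5,"tz":0,"yaw":0},{"hand":0.7,"tx":17,"ty":-21.5,"tz":0,"yaw":0},{"hand":0.7,"tx":17,"ty":-21.5,"tz":15,"yaw":0},{"hand":0.7,"tx":16.5,"ty":-21.8,"tz":25,"yaw":0},{"hand":0.7,"tx":0,"ty":0,"tz":30,"yaw":0}])

```text
time_s: 11.75
eef_pos: [0.5839, -0.015, 0.3269]
tool_rot: [-0.0, 0.999, -0.038, 0.004]
ft_force: [0.8, -0.6, -0.2]
width: 0.699
```

Request:
play_rows(increments=[{"hand":0.7,"tx":0,"ty":0,"tz":20,"yaw":0},{"hand":0.7,"tx":0,"ty":0,"tz":0,"yaw":0},{"hand":0.7,"tx":0,"ty":0,"tz":0,"yaw":0}])

```text
time_s: 12.0
eef_pos: [0.5794, -0.0173, 0.305]
tool_rot: [-0.0, 0.999, -0.039, -0.002]
ft_force: [0.1, -0.4, 1.5]
width: 0.698
```

Run:
```python
from look import *
go((.5795,-.0155),-.0755,.254)
```

```text
eef [ 0.5794 -0.0173  0.305 ] ang -4.46 F [ 0.1 -0.4  1.5] w 0.698 t 12.0
before turn tx 0.0 ty -1.8 tz 51.0 yaw -0.13
after turn tx 0.0 ty -1.8 tz 51.0 yaw -0.13
```

Request:
play_rows(increments=[{"hand":0.7,"tx":0,"ty":-1.8,"tz":13,"yaw":0},{"hand":0.7,"tx":0,"ty":0,"tz":13,"yaw":0},{"hand":0.7,"tx":0,"ty":0,"tz":13,"yaw":0},{"hand":0.7,"tx":0,"ty":0,"tz":12,"yaw":0},{"hand":0.7,"tx":0,"ty":0,"tz":0,"yaw":0}])

```text
time_s: 12.42
eef_pos: [0.5799, -0.0157, 0.2551]
tool_rot: [0.0, 0.999, -0.039, -0.0]
ft_force: [-0.2, -0.1, -0.2]
width: 0.7
```

Request:
play_rows(grip_force=60, increments=[{"hand":0.45,"tx":0,"ty":0,"tz":0,"yaw":0},{"hand":0.3,"tx":0,"ty":0,"tz":0,"yaw":0},{"hand":0.2,"tx":0,"ty":0,"tz":0,"yaw":0},{"hand":0,"tx":0,"ty":0,"tz":0,"yaw":0},{"hand":0,"tx":0,"ty":0,"tz":0,"yaw":0}])

```text
time_s: 12.83
eef_pos: [0.5792, -0.0153, 0.257]
tool_rot: [0.0, 0.999, -0.039, -0.001]
ft_force: [-6.2, -0.7, 8.7]
width: 0.326
```

Request:
play_rows(grip_force=70, increments=[{"hand":0,"tx":0,"ty":0,"tz":-4,"yaw":0},{"hand":0,"tx":0,"ty":0,"tz":-4,"yaw":0},{"hand":0,"tx":0,"ty":0,"tz":-4,"yaw":0},{"hand":0,"tx":0,"ty":0,"tz":-2,"yaw":0},{"hand":0,"tx":0,"ty":0,"tz":0,"yaw":0}])

```text
time_s: 13.25
eef_pos: [0.5793, -0.0151, 0.2691]
tool_rot: [0.0, 0.999, -0.039, -0.001]
ft_force: [-3.4, -2.0, -8.9]
width: 0.317
```

Run:
```python
from look import *
go((.5795,-.0155),-.0755,.268)
c=capture('wrist');t=capture('scene')
cv2.imwrite('pics/v11.png',np.hstack([cv2.resize(c['pixels'][60:460,120:520,::-1],(400,400)),cv2.resize(t['pixels'][205:315,260:370,::-1],(400,400),interpolation=3)]))
```

```text
eef [ 0.5793 -0.0151  0.2691] ang -4.42 F [-3.4 -2.  -8.9] w 0.317 t 13.25
before turn tx 0.2 ty 0.3 tz 1.1 yaw -0.09
after turn tx 0.2 ty 0.3 tz 1.1 yaw -0.09
```

View pics/v11.png

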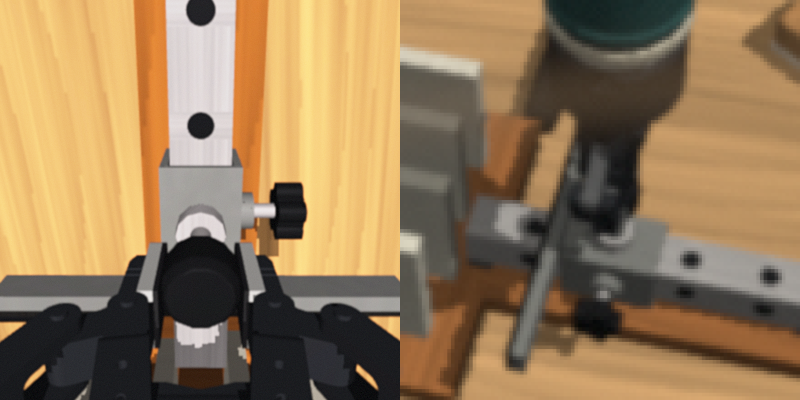

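Request:
play_rows(increments=[{"hand":0,"tx":0,"ty":0,"tz":-1.5,"yaw":0},{"hand":0,"tx":0,"ty":0,"tz":0,"yaw":0},{"hand":0,"tx":0,"ty":3,"tz":0,"yaw":0},{"hand":0,"tx":0,"ty":3,"tz":0,"yaw":0},{"hand":0,"tx":0,"ty":0,"tz":0,"yaw":0}])

```text
time_s: 13.77
eef_pos: [0.5789, -0.0208, 0.2703]
tool_rot: [-0.001, 0.999, -0.039, -0.001]
ft_force: [-4.1, 0.8, -10.3]
width: 0.32
```

Request:
play_rows(increments=[{"hand":0,"tx":0,"ty":9,"tz":0,"yaw":0},{"hand":0,"tx":0,"ty":10,"tz":0,"yaw":0},{"hand":0,"tx":0,"ty":10,"tz":0,"yaw":0},{"hand":0,"tx":0,"ty":9,"tz":0,"yaw":0},{"hand":0,"tx":0,"ty":6,"tz":0,"yaw":0}])

```text
time_s: 14.18
eef_pos: [0.5755, -0.0649, 0.2702]
tool_rot: [-0.001, 0.999, -0.039, -0.001]
ft_force: [-4.1, 4.2, -9.3]
width: 0.328
```

Request:
play_rows(increments=[{"hand":0,"tx":0,"ty":0,"tz":0,"yaw":0},{"hand":0,"tx":0,"ty":0,"tz":0,"yaw":0}])

```text
time_s: 14.35
eef_pos: [0.5755, -0.0655, 0.2703]
tool_rot: [0.0, 0.999, -0.039, -0.001]
ft_force: [-5.5, -1.4, -10.3]
width: 0.317
```

Run:
```python
from look import *
go((.5754,-.0652),-.0755,.257)
```

```text
eef [ 0.5755 -0.0655  0.2703] ang -4.44 F [ -5.5  -1.4 -10.3] w 0.317 t 14.35
before turn tx -0.1 ty -0.3 tz 13.3 yaw -0.11
after turn tx -0.1 ty -0.3 tz 13.3 yaw -0.11
```

Right over the hole; lower.

Request:
play_rows(increments=[{"hand":0,"tx":0,"ty":0,"tz":4,"yaw":0},{"hand":0,"tx":0,"ty":0,"tz":4,"yaw":0},{"hand":0,"tx":0,"ty":0,"tz":4,"yaw":0},{"hand":0,"tx":0,"ty":0,"tz":2,"yaw":0},{"hand":0,"tx":0,"ty":0,"tz":0,"yaw":0}])

```text
time_s: 14.77
eef_pos: [0.5755, -0.0652, 0.2572]
tool_rot: [0.0, 0.999, -0.038, -0.001]
ft_force: [-8.1, -2.6, -2.5]
width: 0.314
```

Request:
play_rows(increments=[{"hand":0,"tx":0,"ty":0,"tz":0,"yaw":0},{"hand":0,"tx":0,"ty":0,"tz":0,"yaw":0}])

```text
time_s: 14.93
eef_pos: [0.5755, -0.0652, 0.2571]
tool_rot: [0.0, 0.999, -0.038, -0.001]
ft_force: [-6.8, -1.9, -2.5]
width: 0.321
```

Request:
play_rows(increments=[{"hand":0,"tx":0,"ty":0,"tz":1.5,"yaw":0},{"hand":0,"tx":0,"ty":0,"tz":1.5,"yaw":0},{"hand":0,"tx":0,"ty":0,"tz":0,"yaw":0},{"hand":0,"tx":0,"ty":0,"tz":0,"yaw":0}])

```text
time_s: 15.27
eef_pos: [0.5755, -0.0652, 0.2569]
tool_rot: [0.001, 0.999, -0.038, -0.0]
ft_force: [-13.6, -1.3, 22.6]
width: 0.315
```

Run:
```python
from ov import *
go((.5754,-.0652),-.0755,.257)
R=np.array([.5662,-.191,-.0755])
B=(BOX+[-.0675,0,.068])@Rz(R[2]).T+[R[0],R[1],0]
t=capture('scene');overlay(t,[B]+rack(R),'o.png');a=cv2.imread('pics/o.png')[190:310,180:360]
b=t['pixels'][190:310,180:360,::-1]
cv2.imwrite('pics/v12.png',np.hstack([cv2.resize(x,(400,267),interpolation=3) for x in(a,b)]))
```

```text
eef [ 0.5755 -0.0652  0.2569] ang -4.39 F [-13.6  -1.3  22.6] w 0.315 t 15.2667
before turn tx -0.1 ty -0.0 tz -0.1 yaw -0.07
after turn tx -0.1 ty -0.0 tz -0.1 yaw -0.07
```

View pics/v12.png

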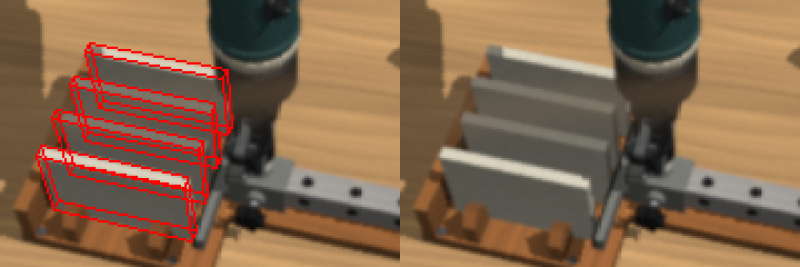

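Request:
play_rows(increments=[{"hand":0,"tx":0,"ty":0,"tz":-1,"yaw":0},{"hand":0,"tx":0,"ty":0,"tz":0,"yaw":0},{"hand":0,"tx":0,"ty":0,"tz":0,"yaw":0},{"hand":0,"tx":0,"ty":0,"tz":0,"yaw":0}])

```text
time_s: 15.65
eef_pos: [0.5755, -0.0652, 0.257]
tool_rot: [0.001, 0.999, -0.038, -0.0]
ft_force: [-12.6, -0.9, 13.4]
width: 0.317
```

Run:
```python
from look import *
go((.5754,-.0652),-.0755,.257)
print(finish_job())
```

```text
eef [ 0.5755 -0.0652  0.257 ] ang -4.4 F [-12.6  -0.9  13.4] w 0.317 t 15.65
before turn tx -0.1 ty -0.0 tz 0.0 yaw -0.07
after turn tx -0.1 ty -0.0 tz 0.0 yaw -0.07
the job is handed in; nothing more can be done
None
```

The job is handed in at 15.65 s, with the gripper still holding the knob. `finish_job` gives no verdict, so these are my own last checks.

- **Drawer front:** it stands in the free slot, released. In the last scene picture it matched the outline of a fully seated panel in that slot. It may sit a few mm towards the fence along the slot, going by one wrist view, which is well within the 30 mm allowed. The other three panels matched their starting outlines.
- **End stop:** I lifted the plunger about 13 mm and slid the stop about 50 mm towards the panels. I then lowered it back to the height where I had gripped it (tool z 0.257 m). It stopped hard there, reaching 22.6 N when I pushed down further, which fits a pin fully home.
- **Grip:** it is set to 70 N, with about 13 N of downward push left on the knob.

Two readings did not quite agree. The jaw opening on the knob read about 27 mm against its 30 mm diameter. There was also about 12 N of sideways force on the wrist while holding it. Neither moved the stop or loosened the grip. I did not compare the bystanders' positions again at the end, but I noticed no contact with any of them.

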